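# Dry-lay the carved ornaments on their paper patterns

### The job

Before glue-up, dry-lay the four carved ornaments: set each one, carved side up, on the chair-back piece whose pasted paper pattern shows its outline, so that it covers the drawn outline, with the carp and the leaf pointing the way they are drawn. Mind that the two rosettes differ in size, let go of everything, and leave the mallet and the gouge where they lie.

Things in the scene. Friction and masses are not known exactly. Their poses are not given: they have to be found in the camera images.
- carp: Carved carp of pale wood, flat-backed, scales and forked tail, 120 mm long (x), 46 wide (y), 11 thick at the edge, 18 at most, 60 g, lying carving up. Origin on the underside, on the centre line, 30 mm behind the nose and 90 ahead of the tail tips; x points to the nose, z up. Best gripped across y at x = -0.020 to -0.035, its broad middle (46 mm).
- leaf: Carved leaf of pale wood, flat-backed, midrib and veins, pointed tip, short stem, 110 mm long (x), 47 wide (y), 11 thick at the edge, 18 at most, 50 g, lying carving up. Origin on the underside, on the centre line, 30 mm behind the tip and 80 ahead of the stem's end; x points to the tip, z up. Best gripped across y at x = -0.020 to -0.038, its broad middle (46 mm).
- big_rosette: Larger carved rosette of pale wood, round with eight petals, 58 mm in diameter, flat-backed, 20 mm high at the middle and about 14 at the rim, 35 g, lying carving up. Origin at the centre of the underside, z up. Any yaw will do, for the grip and on its outline.
- small_rosette: Smaller carved rosette of pale wood, round with five petals, 38 mm in diameter, flat-backed, 18 mm high at the middle and about 12 at the rim, 18 g, lying carving up. Origin at the centre of the underside, z up. Any yaw will do, for the grip and on its outline.
- carp_splat: Chair-back piece for the carp: wood panel 160 (x) by 96 mm (y), fixed; flat top 22 mm above the bench (outermost 6 mm of the rim 16 mm), white paper on top, outline in dark lines. Origin on the underside; the carp fits when its origin is straight above and its x points the same way: x points to the drawn nose, 30 mm ahead; drawn tail tips 90 mm and panel's middle 30 mm behind.
- leaf_panel: Chair-back piece for the leaf: wood panel 150 (x) by 96 mm (y), fixed; flat top 22 mm above the bench (outermost 6 mm of the rim 16 mm), white paper on top, outline in dark lines. Origin on the underside; the leaf fits when its origin is straight above and its x points the same way: x points to the drawn tip, 30 mm ahead; drawn stem's end 80 mm and panel's middle 25 mm behind.
- big_block: Corner block for the larger rosette: wood, 100 mm square, fixed; flat top 22 mm above the bench (outermost 6 mm of the rim 16 mm), white paper on top, outline in dark lines. Origin on the underside, under its middle and the centre of the drawn eight-petal outline, 58 mm in diameter.
- small_block: Corner block for the smaller rosette: wood, 84 mm square, fixed; flat top 22 mm above the bench (outermost 6 mm of the rim 16 mm), white paper on top, outline in dark lines. Origin on the underside, under its middle and the centre of the drawn five-petal outline, 38 mm in diameter.
- mallet: Bystander, not to be moved: joiner's mallet lying at one side of the work, 245 mm long (x), head 62 x 115 mm and 64 mm high at its +x end. Origin at bench level under the middle of its length.
- gouge: Bystander, not to be moved: carving gouge lying at the other side of the work, 250 mm long (x), dark round handle 32 mm thick at its -x end, steel blade to +x. Origin at bench level near the middle of its length.
Not all that is in view belongs to the job. What is shaped like the carp but orange or turquoise is not meant.

How it is judged (in metres and radians):
At the end, for the whole second after the job is handed in: Each ornament lies still and flat (within 0.1 rad), carving up, on top of its own piece, its origin within 10 mm horizontally of the piece's origin; the carp and the leaf also point along their drawn outlines within 0.17 rad; mallet and gouge are within 30 mm of where they were (horizontal distance between carp and carp_splat below 0.01 m and z of carp in the frame of carp_splat between 0.018 and 0.026 m and angle between each of carp, leaf, big_rosette, small_rosette's own z axis and vertical below 0.1 rad and linear speed of each of carp, leaf, big_rosette, small_rosette below 0.02 m/s and angular speed of each of carp, leaf, big_rosette, small_rosette below 0.2 rad/s and angle between the x axis of carp and the x axis of carp_splat, either way round below 0.17 rad and horizontal distance between leaf and leaf_panel below 0.01 m and z of leaf in the frame of leaf_panel between 0.018 and 0.026 m and angle between the x axis of leaf and the x axis of leaf_panel, either way round below 0.17 rad and horizontal distance between big_rosette and big_block below 0.01 m and z of big_rosette in the frame of big_block between 0.018 and 0.026 m and horizontal distance between small_rosette and small_block below 0.01 m and z of small_rosette in the frame of small_block between 0.018 and 0.026 m and distance of each of mallet, gouge from where it was at the start of the episode below 0.03 m); the robot touches nothing.
It fails at once if The mallet is shoved aside by more than 30 mm (distance of mallet from where it was at the start of the episode above 0.03 m).
It fails at once if The gouge is shoved aside by more than 30 mm (distance of gouge from where it was at the start of the episode above 0.03 m).
It also fails if it takes over 102 s, if anything falls off the work surface, if the arm or the gripper's body presses on something with over 40 N, if the wrist force passes 120 N, or if a joint passes its speed limit or range.

### The arm

A 6-joint arm with a two-finger parallel gripper is mounted at the origin on the work surface. World frame = base frame: x ahead of the robot, y to its left, z up, the work surface at z = 0. Lengths are in mm, angles in degrees, forces in N, time in s.
With the tool pointing down it reaches from about 275 to 850 mm from the base axis. Payload 19 kg.
Tool frame: the origin (TCP) lies at the very end of the fingers, on their centre line; the grasp point (between the pads) lies 19 mm behind it (r.grip_depth is the z of the grasp point in the tool frame, in mm); z points along the fingers, y is the line along which they close (so a half turn about z gives the same grasp; the last joint's range is limited). The gripper opens to 85 mm and grips with 20 to 120 N. Pads are 22 mm wide; open, the fingers measure 114 mm over their backs; the gripper's body (76 mm by 85 mm) begins 54 mm behind the grasp point. The pads swing forward as they close: fully open they stand 13 mm farther back than shut.
Start: joints at [-78.724, 8.623, 82.357, -0, 89.026, -7.678], TCP at [186.733, -543.802, 231.267] pointing down, gripper open.
Joint ranges: [-160.23, 160.23], [-39.13, 120.54], [6.94, 153.29], [-79.49, 259.48], [9.18, 160.14], [-161.06, 161.06]. Speed limits (degrees/s): [108.29, 108.29, 127.2, 172.46, 172.46, 172.46].

### API

Orientations are given as [roll, pitch, yaw] about the fixed x, y, z axes, in that order (R = Rz(yaw) Ry(pitch) Rx(roll)).
In Python, from plant import telemetry, vision, r gives the robot as it stands.
- The arm moves only by the tool drive_tool, never from a script. Its argument "targets" is text: rows parted by semicolons, each of 7 numbers parted by spaces: the shift along the tool's x, y, z in m, then the turn, a rotation vector about the tool's x, y, z in rad, then the opening, from -1 (shut) to 1 (fully open). In form: tx ty tz ax ay az fingers; .... A call has 1 to 12 rows; each row shifts and turns the commanded pose from where the row before left it, along the tool's axes as they then stand; what a row does not reach is not made up. A row lasts 1/8 s, in which the tool goes at most 62.5 mm and 10.7 degrees, less where a joint would pass 70% of its speed; a pose out of reach is approached as far as the arm can. A call is refused whole if a number of a shift passes 0.0625 or a number of a turn 0.188, either way. A call with a gripper value outside its range is refused whole. The fingers move at their own pace and stop on an object; "squeeze" is the grip in N (left out, the last holds). Time passes only in rows, so rows that do not move let the fingers close. It gives the time, the measured TCP pose, the force, the opening and the grip force at its end, in the units of the state.
- telemetry.get_obs(): the state, without advancing time (a new reading comes with each control period).
- vision.camera(name): name is "scene" or "top"; returns the picture (480x640x3 uint8, red, green, blue); there is no depth.
- vision.camera_info(name): a dict with "K" (3x3 intrinsics, pixels), "pose" (4x4, takes a point from camera to world coordinates). Camera axes: x right, y up, looking along -z (the intrinsics and any distortion apply to the point x, -y, -z); pixel columns grow to the right and rows downward; lengths in mm; the calibration is good to about 2 mm. A picture is of the moment at which its call begins. camera_info takes no time and is no camera call.
- r.finish_job(): hands the job in; it is judged then, once.
The state is a dict: "t": time; "joint_positions": joint angles; "joint_velocities": joint speeds; "tau": joint torques, N m; "ee_pos": TCP position; "orientation": TCP orientation; "wrist_force": force on the tool from outside, world axes, zero at the start; "torque": the same for the moment, N m; "opening": finger opening in mm; "grip_force": force on a finger pad.
Only numpy, scipy, OpenCV 4.12 (cv2) and the standard library are available. Lean on these libraries where they do the work, as an engineer would, in place of code of your own. Each camera call takes 0.05 s, during which the arm holds its last target. There are 200 camera calls.

## Working session

There is one attempt and no reset: what is moved stays moved. The work goes in short steps, Python scripts to look and compute and a tool call to move; the robot and the scene stay as the last step left them, time stands still between calls to the robot, and variables do not carry over. Pictures are saved under pics/ and viewed, at most 14 in all, crops included, and the job is handed in when it is done.

Besides the shell and the picture viewer there is one more tool, called after ">>>" as name(argument=value, ...) on one line, values as JSON. drive_tool: Moves the arm, as the interface text tells. Its arguments: {"type":"object","properties":{"targets":{"type":"string"},"squeeze":{"type":"number"}},"required":["targets"]}

```bash
mkdir -p pics; python3 - <<'E'
from plant import telemetry, vision, r
import cv2,numpy as np
for n in("scene","top"):
    im=vision.camera(n); cv2.imwrite(f"pics/{n}0.png",im[:,:,::-1]); i=vision.camera_info(n); print(n,i)
print(telemetry.get_obs(), r.grip_depth)
E
```

```text
scene {'K': array([[591.4969957 ,   0.        , 322.07200402],
       [  0.        , 591.4969957 , 235.23846784],
       [  0.        ,   0.        ,   1.        ]]), 'pose': array([[ 7.29844111e-01, -3.86662859e-01,  5.63754740e-01,
         1.34947210e+03],
       [ 6.83494387e-01,  3.97338264e-01, -6.12337919e-01,
        -9.63702741e+02],
       [ 1.27670013e-02,  8.32234425e-01,  5.54276886e-01,
         9.28301100e+02],
       [ 0.00000000e+00,  0.00000000e+00,  0.00000000e+00,
         1.00000000e+00]])}
top {'K': array([[436.04479945,   0.        , 317.62600242],
       [  0.        , 436.04479945, 238.63600526],
       [  0.        ,   0.        ,   1.        ]]), 'pose': array([[ 1.55788926e-02,  9.95814804e-01, -9.00565047e-02,
         3.67461657e+02],
       [-9.99820464e-01,  1.45430906e-02, -1.21464936e-02,
        -2.83312143e+00],
       [-1.07859583e-02,  9.02295653e-02,  9.95862585e-01,
         1.19175419e+03],
       [ 0.00000000e+00,  0.00000000e+00,  0.00000000e+00,
         1.00000000e+00]])}
{'t': 0.1, 'joint_positions': array([-7.87244610e+01,  8.64674480e+00,  8.23885028e+01, -4.64221847e-04,
        8.90266076e+01, -7.67764793e+00]), 'joint_velocities': array([ 0.0279518 ,  0.01591163, -0.03180336,  0.00096648,  0.0551382 ,
        0.06303941]), 'tau': array([ 3.33056843e-03, -7.14388776e+01, -5.71791959e+01, -1.25335359e-04,
        7.20859432e-03, -4.31490696e-05]), 'ee_pos': array([ 186.69195364, -543.61198123,  230.75639748]), 'orientation': array([-1.79938637e+02, -7.80384526e-03,  1.89531909e+01]), 'wrist_force': array([0.27342697, 0.34165342, 0.60104757]), 'torque': array([-0.04088926,  0.02500789, -0.01341236]), 'grip_force': 0.0, 'opening': 85.46402403754765} -18.700000000000003
```

View pics/scene0.png

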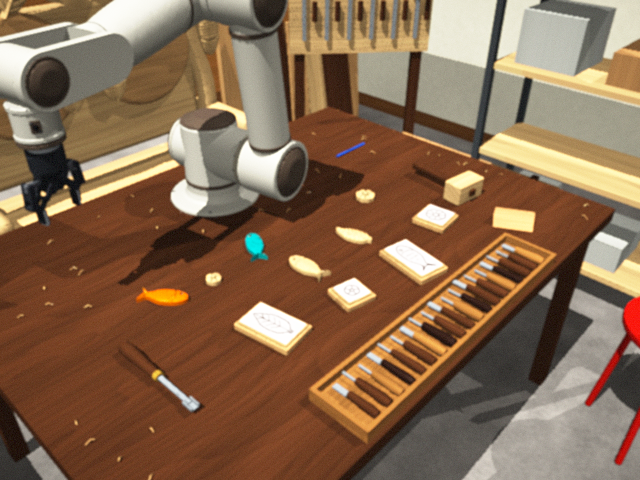

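View pics/top0.png

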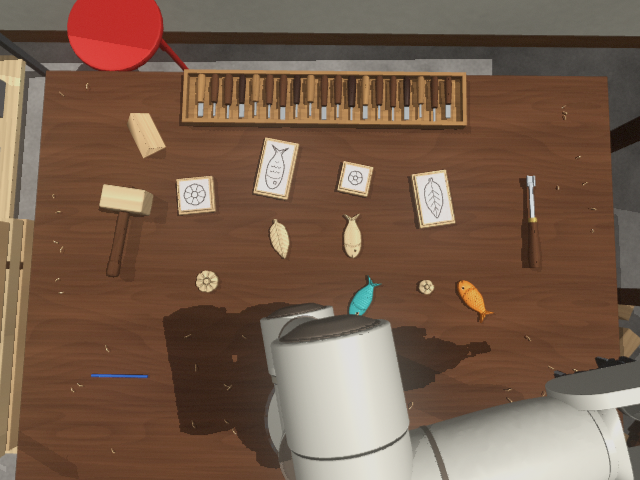

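The top view shows the carp (352,237), leaf (280,238), big rosette (207,281) and small rosette (426,287). The pieces are the big block (196,195), carp splat (277,169), small block (355,179) and leaf panel (433,199). The mallet is at the left edge and the gouge at the right. Next I'll enlarge both views to read the directions.

```bash
python3 - <<'E'
import cv2,numpy as np
t=cv2.imread("pics/top0.png")[130:310,170:470]; s=cv2.imread("pics/scene0.png")[170:360,190:470]
cv2.imwrite("pics/tc.png",cv2.resize(t,(800,480),interpolation=cv2.INTER_CUBIC)); cv2.imwrite("pics/sc.png",cv2.resize(s,(800,543),interpolation=cv2.INTER_CUBIC))
E
```

```text
(no output)
```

View pics/tc.png

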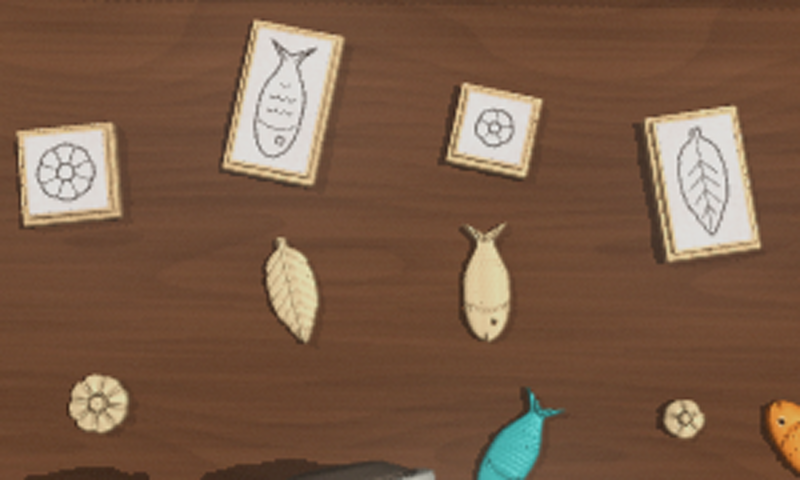

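View pics/sc.png

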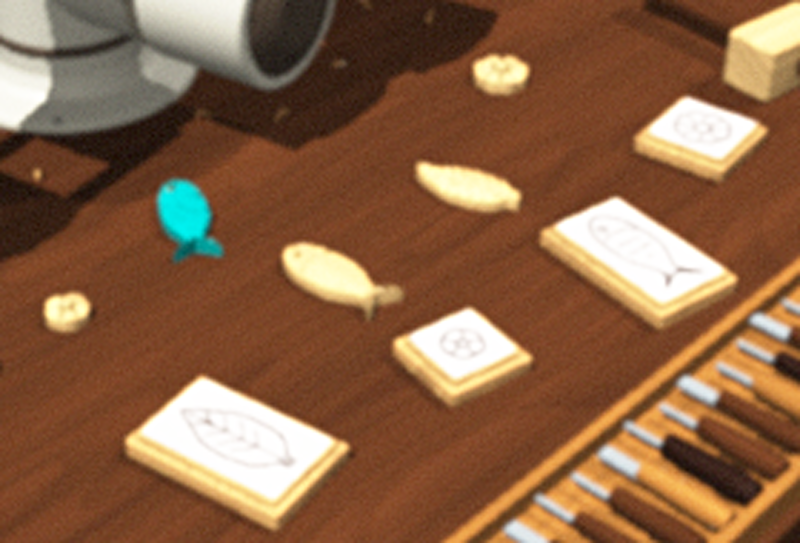

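The crops show both carps' noses and both leaves' tips (carving and drawing) pointing towards the robot. Drawn nose is near (270,155) and drawn tip near (712,233) in the top crop. Now I'll measure with masks and triangulate.

```bash
cat >h.py <<'E'
import cv2,numpy as np
from plant import telemetry, vision, r
I={n:vision.camera_info(n) for n in("top","scene")}
def ray(n,p):
    K,T=I[n]["K"],I[n]["pose"]; d=np.linalg.inv(K)@[p[0],p[1],1]; return T[:3,3],T[:3,:3]@(d*[1,-1,-1])
def plane(n,p,z):
    o,d=ray(n,p); return o+d*(z-o[2])/d[2]
def proj(n,P):
    K,T=I[n]["K"],I[n]["pose"]; c=T[:3,:3].T@(np.array(P,float)-T[:3,3])*[1,-1,-1]; q=K@c; return q[:2]/q[2]
def tri(p,q):
    (o1,d1),(o2,d2)=ray("top",p),ray("scene",q); d1=d1/np.linalg.norm(d1); d2=d2/np.linalg.norm(d2)
    s=np.linalg.lstsq(np.c_[d1,-d2],o2-o1,rcond=None)[0]; a,b=o1+s[0]*d1,o2+s[1]*d2
    return (a+b)/2,np.linalg.norm(a-b)
def mask(im,kind): # RGB image
    h=cv2.cvtColor(im,cv2.COLOR_RGB2HSV); H,S,V=[h[:,:,i].astype(int) for i in range(3)]
    m=(S<45)&(V>170) if kind=="paper" else (V>120)&(S<150)&(H>12)&(H<40)
    return m.astype(np.uint8)
def blob(m,near,rad=40):
    n,l,s,c=cv2.connectedComponentsWithStats(m)
    ok=[i for i in range(1,n) if s[i,4]>40 and np.hypot(*(c[i]-near))<rad]
    i=min(ok,key=lambda i:np.hypot(*(c[i]-near))); k=(l==i).astype(np.uint8)
    ct=max(cv2.findContours(k,cv2.RETR_EXTERNAL,cv2.CHAIN_APPROX_NONE)[0],key=cv2.contourArea)
    return k,ct[:,0,:].astype(float),c[i],s[i]
E
cat >m.py <<'E'
from h import *
im={n:vision.camera(n) for n in I}
near={"big_block":((196,195),(436,214)),"carp_splat":((277,168),(414,258)),"small_block":((355,179),(352,291)),"leaf_panel":((433,199),(272,325))}
for k,v in near.items():
    Q=[]
    for n,p in zip(("top","scene"),v):
        m=cv2.morphologyEx(mask(im[n],"paper"),cv2.MORPH_CLOSE,np.ones((5,5)))
        b,ct,c,s=blob(m,p,20)
        e=.04*cv2.arcLength(ct.astype(np.float32),True); q=cv2.approxPolyDP(cv2.convexHull(ct.astype(np.float32)),e,True)[:,0]
        c0=plane(n,c,22)[:2]; Q.append([q,c]); print(k,n,"area",s[4],"c",c.round(1),"plane22",c0.round(1),len(q))
    if len(Q[0][0])==len(Q[1][0])==4:
        A=Q[0][0];B=Q[1][0]; P=[]
        for a in A:
            e=proj("scene",plane("top",a,22)); b=min(B,key=lambda b:np.hypot(*(b-e))); P.append(tri(a,b))
        P_=np.array([x[0] for x in P]); print("  corners",P_.round(1).tolist(),"mean",P_.mean(0).round(1),"gap",[round(x[1],1) for x in P], "sides",np.linalg.norm(P_-np.roll(P_,1,0),axis=1).round(1))
near={"big_rosette":((207,281),(365,196)),"leaf":((280,238),(353,236)),"carp":((352,237),(308,266)),"small_rosette":((426,287),(213,279))}
for k,v in near.items():
    R=[]
    for n,p in zip(("top","scene"),v):
        b,ct,c,s=blob(cv2.morphologyEx(mask(im[n],"wood"),cv2.MORPH_CLOSE,np.ones((3,3))),p,25)
        W=np.array([plane(n,x,6)[:2] for x in ct]); mu=W.mean(0)
        _,_,vt=np.linalg.svd(W-mu); u=vt[0]*np.sign(-vt[0][0]); t=(W-mu)@u; w=(W-mu)@[-u[1],u[0]]
        i,j=t.argmax(),t.argmin(); R.append((c,ct[i],ct[j]))
        print(k,n,"c",c.round(1),"centre@6",plane(n,c,6)[:2].round(1),"yaw",np.degrees(np.arctan2(u[1],u[0])).round(1),"L,W",np.ptp(t).round(),np.ptp(w).round(),"nose",W[i].round(1),"tail",W[j].round(1))
    for a,b in zip(*R): P,g=tri(a,b); print("   tri",P.round(1),"gap",round(g,1))
E
python3 m.py
```

```text
big_block top area 849 c [194.3 194.1] plane22 [590.2 349.7] 4
big_block scene area 442 c [435.5 214.4] plane22 [590.7 349.9] 4
  corners [[633.5, 317.4, 22.2], [556.4, 309.5, 19.4], [547.3, 382.8, 22.6], [623.3, 393.1, 21.9]] mean [590.1 350.7  21.5] gap [np.float64(2.5), np.float64(1.8), np.float64(3.5), np.float64(0.0)] sides [76.4 77.6 73.9 76.6]
carp_splat top area 1394 c [275.3 167.2] plane22 [667.9 130.3] 4
carp_splat scene area 986 c [413.5 257.1] plane22 [670.9 129.5] 4
  corners [[742.2, 155.6, 19.1], [729.9, 82.3, 20.8], [593.7, 107.4, 21.5], [607.7, 179.8, 21.8]] mean [668.4 131.3  20.8] gap [np.float64(0.6), np.float64(2.9), np.float64(0.6), np.float64(2.7)] sides [136.7  74.4 138.5  73.8]
small_block top area 541 c [355.  177.5] plane22 [642.  -87.8] 4
small_block scene area 493 c [351.3 289.9] plane22 [642.4 -87.8] 4
  corners [[677.1, -62.8, 20.4], [665.0, -124.0, 22.2], [605.5, -111.6, 24.0], [619.7, -51.0, 22.3]] mean [641.8 -87.4  22.3] gap [np.float64(0.6), np.float64(2.7), np.float64(2.4), np.float64(4.7)] sides [58.6 62.4 60.9 62.2]
leaf_panel top area 1355 c [4
[... 1016 characters left out ...]
rp top c [352.3 236.9] centre@6 [480.7 -82.8] yaw -178.6 L,W 121.0 47.0 nose [426. -88.] tail [ 546.9 -100.7]
carp scene c [306.9 266.7] centre@6 [484.2 -80.1] yaw 177.3 L,W 131.0 65.0 nose [418.4 -77.5] tail [ 548.1 -102. ]
   tri [482.3 -81.3   5.6] gap 4.3
   tri [426.4 -86.6  14.7] gap 2.2
   tri [ 547.1 -100.9    4.8] gap 0.1
small_rosette top c [426.1 286.6] centre@6 [ 349.1 -282.9] yaw -96.0 L,W 40.0 39.0 nose [ 353.7 -304.2] tail [ 353.1 -263.8]
small_rosette scene c [212.8 278.7] centre@6 [ 348.9 -281.5] yaw 141.0 L,W 58.0 40.0 nose [ 327.2 -263.9] tail [ 372.7 -299.6]
   tri [ 349.5 -282.4    6.8] gap 0.9
   tri [ 357.9 -291.6   38.2] gap 11.4
   tri [ 348.3 -275.2  -22.3] gap 13.4
```

Heights agree with the text: paper tops triangulate to 21–22 mm and the ornaments' middles to about 6 mm. Sizes match too. I'll start with the small rosette: yaw to 0, then travel above it.

>>> drive_tool(targets="0 0 0 0 0 0.1654 1; 0 0 0 0 0 0.1654 1; 0.027 -0.0436 0 0 0 0 1; 0.027 -0.0436 0 0 0 0 1; 0.027 -0.0436 0 0 0 0 1; 0.027 -0.0436 0 0 0 0 1; 0.027 -0.0436 0 0 0 0 1; 0.027 -0.0436 0 0 0 0 1; 0 0 0.05 0 0 0 1; 0 0 0.05 0 0 0 1; 0 0 0.05 0 0 0 1; 0 0 0 0 0 0 1", squeeze=30)

```text
t: 1.7
ee_pos: [347.4, -280.7, 78.9]
orientation: [-179.7, 0.2, 0.0]
wrist_force: [0.1, 0.6, 1.3]
opening: 85.3
grip_force: 0.0
```

```bash
python3 - <<'E'
from h import *
im=cv2.cvtColor(cv2.imread("pics/top0.png"),cv2.COLOR_BGR2RGB)
for k,p in(("carp",(352,237)),("leaf",(280,238))):
    b,_,_,_=blob(mask(im,"wood"),p); ys,xs=np.nonzero(b)
    for y in sorted(set(ys)):
        x=xs[ys==y]
        if y%3==0: A=plane("top",(x.min()-.5,y),6);B=plane("top",(x.max()+.5,y),6); print(k,y,((A+B)/2)[:2].round(1),"w",round(np.linalg.norm(A-B),1))
E
```

```text
carp 213 [ 546.9 -100.7] w 2.7
carp 216 [538.3 -80.2] w 32.9
carp 219 [530.1 -80.3] w 21.9
carp 222 [521.8 -81.8] w 19.1
carp 225 [513.5 -81.8] w 30.1
carp 228 [505.3 -81.9] w 35.5
carp 231 [497.  -83.3] w 43.7
carp 234 [488.8 -82. ] w 46.4
carp 237 [480.5 -82.1] w 46.4
carp 240 [472.3 -83.5] w 49.1
carp 243 [464.1 -82.2] w 46.3
carp 246 [455.9 -83.7] w 43.6
carp 249 [447.7 -83.7] w 43.5
carp 252 [439.6 -85.2] w 35.3
carp 255 [431.4 -85.2] w 24.5
leaf 219 [527.1 129.5] w 13.7
leaf 222 [518.8 126.5] w 13.7
leaf 225 [510.6 122.2] w 32.9
leaf 228 [502.3 122. ] w 43.9
leaf 231 [494.1 120.4] w 46.6
leaf 234 [485.9 118.9] w 49.3
leaf 237 [477.6 117.3] w 52.0
leaf 240 [469.4 115.7] w 49.2
leaf 243 [461.2 112.8] w 49.2
leaf 246 [453.  112.6] w 43.7
leaf 249 [444.9 111.1] w 35.5
leaf 252 [436.7 106.8] w 27.3
leaf 255 [428.6 103.9] w 16.4
leaf 258 [420.4 102.3] w 2.7
```

>>> drive_tool(targets="0.0018 0.0016 0.026 0 0 0 1; 0 0 0.026 0 0 0 1; 0 0 0.015 0 0 0 1; 0 0 0.0095 0 0 0 1; 0 0 0 0 0 0 1; 0 0 0 0 0 0 -1; 0 0 0 0 0 0 -1; 0 0 0 0 0 0 -1; 0 0 0 0 0 0 -1; 0 0 0 0 0 0 -1; 0 0 0 0 0 0 -1; 0 0 0 0 0 0 -1")

```text
t: 3.2
ee_pos: [350.7, -284.0, 5.4]
orientation: [180.0, -0.0, 0.0]
wrist_force: [-2.2, 1.4, 7.9]
opening: 35.4
grip_force: 29.1
```

>>> drive_tool(targets="0 0 -0.02 0 0 0 -1; 0 0 -0.04 0 0 0 -1; 0 0 -0.03 0 0 0 -1; 0.0418 -0.0281 0 0 0 0 -1; 0.0418 -0.0281 0 0 0 0 -1; 0.0418 -0.0281 0 0 0 0 -1; 0.0418 -0.0281 0 0 0 0 -1; 0.0418 -0.0281 0 0 0 0 -1; 0.0418 -0.0281 0 0 0 0 -1; 0.0418 -0.0281 0 0 0 0 -1; 0 0 0 0 0 0 -1; 0 0 0 0 0 0 -1")

```text
t: 4.7
ee_pos: [642.7, -87.1, 94.5]
orientation: [-180.0, 0.1, 0.0]
wrist_force: [0.2, -1.4, 0.9]
opening: 35.2
grip_force: 30.1
```

>>> drive_tool(targets="0.0003 0.0003 0.03 0 0 0 -1; 0 0 0.022 0 0 0 -1; 0 0 0.01 0 0 0 -1; 0 0 0.005 0 0 0 -1; 0 0 0 0 0 0 -1; 0 0 0 0 0 0 -1; 0 0 0 0 0 0 1; 0 0 0 0 0 0 1; 0 0 0 0 0 0 1; 0 0 0 0 0 0 1; 0 0 0 0 0 0 1; 0 0 -0.03 0 0 0 1")

```text
t: 6.2
ee_pos: [642.2, -87.1, 56.0]
orientation: [-179.9, 0.2, -0.0]
wrist_force: [-0.1, 0.4, -0.4]
opening: 85.5
grip_force: 0.0
```

>>> drive_tool(targets="0 0 -0.02 0 0 -0.0436 1; -0.0396 -0.003 0 0 0 0 1; -0.0396 -0.003 0 0 0 0 1; -0.0396 -0.003 0 0 0 0 1; -0.0396 -0.003 0 0 0 0 1; 0 0 0 0 0 0 1; 0 0 0.03 0 0 0 1; 0 0 0.022 0 0 0 1; 0 0 0.015 0 0 0 1; 0 0 0 0 0 0 1; 0 0 0 0 0 0 1; 0 0 0 0 0 0 1")

```text
t: 7.7
ee_pos: [485.2, -82.4, 11.6]
orientation: [180.0, -0.1, 2.5]
wrist_force: [0.3, -0.1, 0.2]
opening: 85.7
grip_force: 0.0
```

```bash
python3 - <<'E'
from h import *
o=telemetry.get_obs(); print(o["ee_pos"].round(1),o["orientation"].round(1))
a=vision.camera("scene"); b=vision.camera("top")
c=np.hstack([cv2.resize(a[180:360,190:470],(400,300)),cv2.resize(b[130:310,230:470],(400,300))]); cv2.imwrite("pics/p1.png",c[:,:,::-1])
E
```

```text
[485.2 -82.4  11.6] [ 1.8e+02 -1.0e-01  2.5e+00]
```

View pics/p1.png

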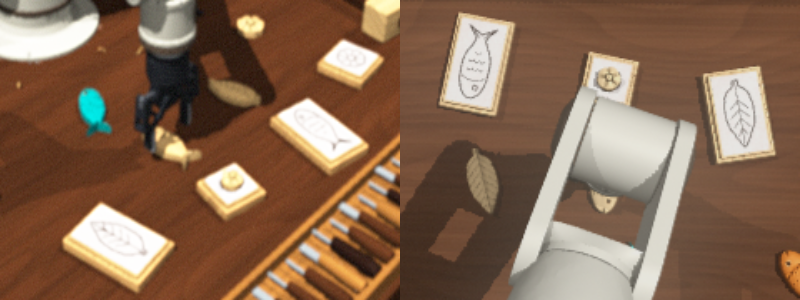

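The small rosette sits centred on its block, at (231,179) left half and (609,78) right half, and the fingers straddle the carp. I'll go down and grip.

>>> drive_tool(targets="-0.001 0 0.0085 0 0 0 1; 0 0 0 0 0 0 1; 0 0 0 0 0 0 -1; 0 0 0 0 0 0 -1; 0 0 0 0 0 0 -1; 0 0 0 0 0 0 -1; 0 0 0 0 0 0 -1; 0 0 0 0 0 0 -1; 0 0 0 0 0 0 -1; 0 0 -0.02 0 0 0 -1; 0 0 -0.04 0 0 0 -1; 0 0 -0.03 0 0 0 -1", squeeze=40)

```text
t: 9.3
ee_pos: [483.8, -82.4, 93.7]
orientation: [180.0, -0.0, 2.5]
wrist_force: [0.6, 0.1, 0.0]
opening: 43.8
grip_force: 40.9
```

>>> drive_tool(targets="0 0 0 0 0 0.1117 -1; 0 0 0 0 0 0.1117 -1; 0.0235 -0.0404 0 0 0 0 -1; 0.0235 -0.0404 0 0 0 0 -1; 0.0235 -0.0404 0 0 0 0 -1; 0.0235 -0.0404 0 0 0 0 -1; 0.0235 -0.0404 0 0 0 0 -1; 0.0235 -0.0404 0 0 0 0 -1; 0 0 0.03 0 0 0 -1; 0 0 0 0 0 0 -1; 0 0 0 0 0 0 -1; 0 0 0 0 0 0 -1")

```text
t: 10.8
ee_pos: [666.1, 130.5, 63.8]
orientation: [-180.0, -0.1, -10.3]
wrist_force: [-0.1, -0.6, -1.0]
opening: 43.6
grip_force: 41.0
```

>>> drive_tool(targets="0 0 0.02 0 0 0 -1; 0 0 0.012 0 0 0 -1; 0 0 0.006 0 0 0 -1; 0 0 0 0 0 0 -1; 0 0 0 0 0 0 -1; 0 0 0 0 0 0 1; 0 0 0 0 0 0 1; 0 0 0 0 0 0 1; 0 0 0 0 0 0 1; 0 0 0 0 0 0 1; 0 0 -0.03 0 0 0 1; 0 0 -0.03 0 0 0 1")

```text
t: 12.3
ee_pos: [665.5, 130.9, 84.8]
orientation: [180.0, 0.0, -10.3]
wrist_force: [0.8, -0.5, 0.2]
opening: 85.8
grip_force: 0.0
```

>>> drive_tool(targets="0 0 0 0 0 -0.1594 1; 0 0 0 0 0 -0.1594 1; 0 0 0 0 0 -0.1594 1; -0.0371 -0.0088 0 0 0 0 1; -0.0371 -0.0088 0 0 0 0 1; -0.0371 -0.0088 0 0 0 0 1; -0.0371 -0.0088 0 0 0 0 1; -0.0371 -0.0088 0 0 0 0 1; 0 0 0.03 0 0 0 1; 0 0 0.025 0 0 0 1; 0 0 0 0 0 0 1; 0 0 0 0 0 0 1")

```text
t: 13.8
ee_pos: [476.0, 118.5, 30.3]
orientation: [180.0, -0.1, 17.1]
wrist_force: [0.6, 0.3, 0.6]
opening: 85.4
grip_force: 0.0
```

>>> drive_tool(targets="0 0 0.018 0 0 0 1; 0 0 0.0095 0 0 0 1; 0 0 0 0 0 0 -1; 0 0 0 0 0 0 -1; 0 0 0 0 0 0 -1; 0 0 0 0 0 0 -1; 0 0 0 0 0 0 -1; 0 0 0 0 0 0 -1; 0 0 0 0 0 0 -1; 0 0 -0.02 0 0 0 -1; 0 0 -0.04 0 0 0 -1; 0 0 -0.03 0 0 0 -1")

```text
t: 15.3
ee_pos: [475.8, 118.5, 93.9]
orientation: [180.0, -0.1, 17.1]
wrist_force: [-0.2, 0.1, -1.1]
opening: 43.7
grip_force: 41.1
```

>>> drive_tool(targets="0 0 0 0 0 0.1473 -1; 0.0058 0.0479 0 0 0 0 -1; 0.0058 0.0479 0 0 0 0 -1; 0.0058 0.0479 0 0 0 0 -1; 0.0058 0.0479 0 0 0 0 -1; 0.0058 0.0479 0 0 0 0 -1; 0.0058 0.0479 0 0 0 0 -1; 0.0058 0.0479 0 0 0 0 -1; 0.0058 0.0479 0 0 0 0 -1; 0.0058 0.0479 0 0 0 0 -1; 0 0 0 0 0 0 -1; 0 0 0 0 0 0 -1")

```text
t: 16.8
ee_pos: [591.8, -299.6, 91.8]
orientation: [-180.0, 0.0, 8.6]
wrist_force: [0.1, 0.7, -0.6]
opening: 43.9
grip_force: 41.1
```

>>> drive_tool(targets="0 0 0.03 0 0 0 -1; 0 0 0.02 0 0 0 -1; 0 0 0.012 0 0 0 -1; 0 0 0.005 0 0 0 -1; 0 0 0 0 0 0 -1; 0 0 0 0 0 0 -1; 0 0 0 0 0 0 1; 0 0 0 0 0 0 1; 0 0 0 0 0 0 1; 0 0 0 0 0 0 1; 0 0 -0.03 0 0 0 1; 0 0 -0.03 0 0 0 1")

```text
t: 18.3
ee_pos: [591.8, -299.8, 85.3]
orientation: [-180.0, 0.0, 8.7]
wrist_force: [-0.2, -0.3, -1.0]
opening: 85.5
grip_force: 0.0
```

>>> drive_tool(targets="-0.0119 -0.0533 0 0 0 0 1; -0.0119 -0.0533 0 0 0 0 1; -0.0119 -0.0533 0 0 0 0 1; -0.0119 -0.0533 0 0 0 0 1; -0.0119 -0.0533 0 0 0 0 1; -0.0119 -0.0533 0 0 0 0 1; -0.0119 -0.0533 0 0 0 0 1; -0.0119 -0.0533 0 0 0 0 1; -0.0119 -0.0533 0 0 0 0 1; -0.0119 -0.0533 0 0 0 0 1; -0.0119 -0.0533 0 0 0 0 1; -0.0119 -0.0533 0 0 0 0 1")

```text
t: 19.8
ee_pos: [353.7, 312.6, 85.2]
orientation: [-180.0, -0.0, 8.7]
wrist_force: [1.0, 0.1, -0.9]
opening: 85.6
grip_force: 0.0
```

>>> drive_tool(targets="0 0 0.03 0 0 0 1; 0 0 0.02 0 0 0 1; 0 0 0 0 0 0 1; 0 0 0 0 0 0 1")

```text
t: 20.3
ee_pos: [355.0, 311.1, 35.7]
orientation: [-180.0, -0.0, 8.6]
wrist_force: [-0.1, -0.6, 1.4]
opening: 85.3
grip_force: 0.0
```

>>> drive_tool(targets="0 0 0.022 0 0 0 1; 0 0 0.0115 0 0 0 1; 0 0 0 0 0 0 1; 0 0 0 0 0 0 -1; 0 0 0 0 0 0 -1; 0 0 0 0 0 0 -1; 0 0 0 0 0 0 -1; 0 0 0 0 0 0 -1; 0 0 0 0 0 0 -1; 0 0 -0.02 0 0 0 -1; 0 0 -0.04 0 0 0 -1; 0 0 -0.03 0 0 0 -1", squeeze=35)

```text
t: 21.8
ee_pos: [354.8, 311.1, 93.3]
orientation: [-180.0, -0.1, 8.7]
wrist_force: [0.1, 0.6, -0.3]
opening: 54.9
grip_force: 37.4
```

>>> drive_tool(targets="0.0477 -0.0006 0 0 0 0 -1; 0.0477 -0.0006 0 0 0 0 -1; 0.0477 -0.0006 0 0 0 0 -1; 0.0477 -0.0006 0 0 0 0 -1; 0.0477 -0.0006 0 0 0 0 -1; 0 0 0.03 0 0 0 -1; 0 0 0.015 0 0 0 -1; 0 0 0 0 0 0 -1; 0 0 0 0 0 0 -1")

```text
t: 22.92
ee_pos: [590.0, 350.1, 47.7]
orientation: [-180.0, -0.1, 8.7]
wrist_force: [0.6, -0.0, -0.4]
opening: 55.0
grip_force: 37.5
```

>>> drive_tool(targets="0 0 0.015 0 0 0 -1; 0 0 0.0075 0 0 0 -1; 0 0 0 0 0 0 -1; 0 0 0 0 0 0 -1; 0 0 0 0 0 0 1; 0 0 0 0 0 0 1; 0 0 0 0 0 0 1; 0 0 0 0 0 0 1; 0 0 -0.04 0 0 0 1; 0 0 -0.06 0 0 0 1; 0 0 -0.06 0 0 0 1; -0.05 0 -0.03 0 0 0 1")

```text
t: 24.42
ee_pos: [542.2, 342.4, 216.9]
orientation: [-179.9, -0.2, 8.6]
wrist_force: [-0.1, 0.9, 0.6]
opening: 85.3
grip_force: 0.0
```

>>> drive_tool(targets="-0.06 0 0 0 0 0 1; -0.06 0 0 0 0 0 1; -0.06 0 0 0 0 0 1; -0.03 0 0 0 0 0 1; 0 0 0 0 0 0 1; 0 0 0 0 0 0 1")

```text
t: 25.18
ee_pos: [333.3, 310.8, 214.1]
orientation: [-180.0, -0.0, 8.7]
wrist_force: [0.5, 0.0, -0.7]
opening: 85.4
grip_force: 0.0
```

```bash
python3 - <<'E'
from h import *
a=vision.camera("scene"); b=vision.camera("top"); cv2.imwrite("pics/top2.png",b[:,:,::-1]); cv2.imwrite("pics/scene2.png",a[:,:,::-1])
cv2.imwrite("pics/p2.png",cv2.resize(b[120:270,80:560],(800,250),interpolation=cv2.INTER_CUBIC)[:,:,::-1])
c=np.vstack([cv2.resize(b[120:270,100:500],(800,300),interpolation=cv2.INTER_CUBIC),cv2.resize(a[170:370,190:510],(480,300))[:, :].copy() if 0 else cv2.resize(a[180:360,80:560],(800,300))]); cv2.imwrite("pics/p2.png",c[:,:,::-1])
E
```

```text
(no output)
```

View pics/p2.png

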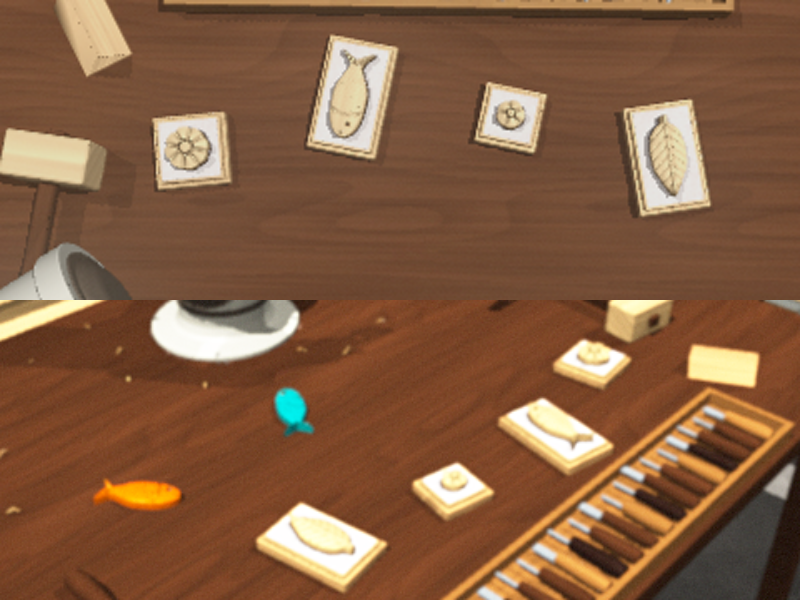

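All four ornaments lie on their outlines, centred and pointing the right way, and the mallet hasn't moved. I'll check the offsets in numbers.

```bash
python3 - <<'E'
from h import *
im=cv2.cvtColor(cv2.imread("pics/top2.png"),cv2.COLOR_BGR2RGB)
T={"big_rosette":(590.2,350,0,0,0),"carp":(638.8,135.9,169.7,30,90),"small_rosette":(642,-87.6,0,0,0),"leaf":(564.8,-304.1,188.7,30,80)}
for k,(x,y,a,f,bk) in T.items():
    u=np.array([np.cos(np.radians(a)),np.sin(np.radians(a))]); c=np.array([x,y])-u*(bk-f)/2
    h=cv2.cvtColor(im,cv2.COLOR_RGB2HSV); m=((h[:,:,1]>50)&(h[:,:,2]>110)).astype(np.uint8)
    b,ct,_,s=blob(m,proj("top",(*c,28)),12); W=np.array([plane("top",p,28)[:2] for p in ct])-[x,y]
    t=W@u; w=W@[-u[1],u[0]]; v=np.linalg.svd(W-W.mean(0))[2][0]
    print(k,"along",t.min().round(1),t.max().round(1),"across",w.min().round(1),w.max().round(1),"axis",np.degrees(np.arctan2(v[1],v[0])).round(1)%180)
g=[cv2.imread(f"pics/top{i}.png").astype(int) for i in(0,2)]
print("gouge diff",np.abs(g[0]-g[1])[165:275,515:550].max(-1).mean(),"mallet diff",np.abs(g[0]-g[1])[180:220,95:158].max(-1).mean())
E
```

```text
big_rosette along -28.3 26.9 across -28.8 31.2 axis 83.7
carp along -87.1 31.4 across -24.8 24.5 axis 168.3
small_rosette along -16.6 19.4 across -16.1 19.2 axis 57.599999999999994
leaf along -78.3 29.4 across -25.5 23.4 axis 8.199999999999989
gouge diff 5.457402597402598 mallet diff 7.291666666666667
```

All offsets are within about 2 mm and 2°, so I'm handing it in.

```bash
python3 -c "
from plant import r
print(r.finish_job())"
```

```text
the job is handed in; nothing more can be done
None
```

The job is handed in: all four ornaments lie carving up on their own outlines, measured within about 2 mm and 2° from the top camera, and the mallet and gouge look unmoved; the hand-in gave no verdict.

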